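# Clear, close and latch the bush magazine

### The job

The front steel bush stands jammed in the mouth of the blue magazine: nudge it back inside, so that all three bushes stand upright in the channel. Then slide the orange gate shut across the mouth, swing the latch's wire bail over so that its bar drops behind the keeper on the gate, and press the red lever down past centre until it stays fully down and the gate is drawn tightly shut. Leave the loose tools lying around undisturbed.

Things in the scene. Friction and masses are not known exactly. Their poses are not given: they have to be found in the camera images.
- mouth (a point): centre of the magazine's mouth at deck level, 8 mm above the bench. Its +x runs into the channel (away from the robot), y across the mouth, z up. The channel for upright bushes is 34 mm wide, aluminium walls 18 mm high, x = 1 to 126 mm. The fixed blue deck in front of it (x -48 to +4 mm, y -145 to +70 mm) is flat and carries gate and latch
- bush0: flanged steel bush that jams the mouth: flange 30 mm diameter and 7 mm thick at the bottom, barrel 22 mm diameter, 28 mm tall, 60 g, upright, open bore; origin at the centre of its underside. Inside the channel and clear of the gate when its centre is 15 mm or more past the mouth (mouth +x)
- bush1: second such bush, upright in the channel behind bush0 and touching or nearly touching it; it can be pushed back with it (there is 45 mm free room in the channel at the far end)
- bush2: third such bush, behind bush1
- gate (a joint): how far the orange gate is open, m: 0 = shut across the mouth (stop), 0.045 = wide open. The gate is a block on a slide along the mouth's y axis; it opens to +y, shuts by pushing it to -y, and stays where it is left (1 N friction). It is 40 mm long in y, x -42 to -2 mm from the mouth, 19 mm high above the deck at its top face (plate at its back 25 mm)
- gate_face (a point): centre of the gate's outer end face (looks to +y; 36 mm wide, 18 mm high): push here toward -y to shut it. Moves with the gate; 10 mm above the deck
- keeper (a point): seat of the bail's bar behind the keeper, on the gate's top (moves with the gate); axes as at mouth. The keeper is a steel post 16 mm wide, y -9.5 to -2.5 mm from here, top 10.5 mm higher than this point, with a lip that overhangs to y = +1 mm, 4.5 mm above this point. Hooked, the bar lies down on the gate's top at this height, under or beyond (+y of) the lip
- lever_pivot (a point): pivot of the latch lever on the fixed bracket, 22 mm above the deck, axes as at mouth; 22 mm in front of the mouth and 78 mm to its -y side. The lever turns about the x axis in the plane of the latch
- lever (a joint): lever angle, rad: 0 = open (handle 70 degrees up from +y, leaning toward the gate); grows as the handle swings over the top and down to -y; dead centre at 1.92; 2.06 = fully down on its stop, pointing to -y, 8 degrees below level. Slight friction; with the bar hooked the last 40 degrees need some 2 to 4 N at the handle, then the latch's spring keeps it down
- lever_grip (a point): middle of the red handle, 45 mm from the pivot; the handle is 18 mm wide, 7 mm thick and ends 62 mm from the pivot; its frame's y axis points along the handle away from the pivot
- bail (a joint): angle of the wire bail from the lever, rad: 0 = thrown back on its stop, 40 degrees beyond the handle, leaning away from the gate, kept there by gravity; grows toward the gate. Lightly damped: pushed just past upright it falls toward +y by itself. It pivots on the lever 15 mm from the lever pivot; two wire legs 26 mm apart straddle the handle
- bail_bar (a point): middle of the bail's round cross bar (5 mm thick, 26 mm wide), 90 mm from the bail's pivot; sprung, it stretches up to 6 mm. With the lever open the bar lands about 14 mm beyond (+y of) the keeper's seat if the gate is shut; with the gate over about 9 mm open it would land on or before the keeper
- bail_tab (a point): end of the bail's flat tab (24 mm wide, red end), 28 mm beyond the bar; thrown back it is the topmost point of the latch, about 150 mm above the bench
- plug_gauge_1: loose plug gauge 122 mm long lying on the bench: leave alone; origin at its middle
- steel_ring: loose steel ring, 36 mm diameter, 12 mm high, lying on the bench: leave alone
- small_tweezers: loose tweezers, 120 mm long: leave alone
- hex_key: loose black hex key, 90 mm long: leave alone
There are look-alikes about, which are no part of the job. What is shaped like the bush0 but green or purple is not meant.

How it is judged:
On the way, in this order (a step that is already met when the one before it is completed fails the run):
1. the jamming bush stands back inside the channel, the gate still open (x of bush0 in the frame of mouth above 0.013 m and angle between bush0's own z axis and vertical below 0.2 rad and value of joint gate above 0.02 m), for 0.2 s.
2. the gate is slid shut (within 12 mm) (value of joint gate below 0.012 m), for 0.1 s.
3. the bail's bar lies down behind the keeper (y of bail_bar in the frame of keeper between -0.003 and 0.022 m and z of bail_bar in the frame of keeper below 0.004 m), for 0.2 s.
At the end, for the whole second after the job is handed in: The lever is down past centre (joint above 1.98), the gate shut within 2 mm, the bail's bar seated within 5 mm behind the keeper, and all three bushes stand upright (within 0.15 rad) on the channel floor, centres at least 12 mm inside the mouth, at rest (value of joint lever above 1.98 rad and value of joint gate below 0.002 m and distance between bail_bar and keeper below 0.005 m and x of each of bush0, bush1, bush2 in the frame of mouth above 0.012 m and z of each of bush0, bush1, bush2 in the frame of mouth below 0.005 m and angle between each of bush0, bush1, bush2's own z axis and vertical below 0.15 rad and linear speed of bush0 below 0.02 m/s and velocity of joint lever below 0.05 rad/s); the robot touches nothing.
It fails at once if a loose bystander tool is shoved more than 30 mm (distance of any of plug_gauge_1, steel_ring, small_tweezers, hex_key from where it was at the start of the episode above 0.03 m).
It also fails if it takes over 51 s, if anything falls off the work surface, if the arm or the gripper's body presses on something with over 40 N, if the wrist force passes 120 N, or if a joint passes its speed limit or range.

### The arm

A 7-joint arm with a two-finger parallel gripper is mounted at the origin on a cart in front of the work surface, level with it; the furniture and walls round the work are solid. World frame = base frame: x ahead of the robot, y to its left, z up, the work surface at z = 0. Lengths are in m, angles in rad, forces in N, time in s.
With the tool pointing down it reaches from about 0.4 to 0.925 m from the base axis. Payload 4.1 kg.
Tool frame: the origin (TCP) lies on the mounting face of the last link; the fingertips stand 173 mm ahead of it and the grasp point (between the pads) lies 155 mm ahead of it; x points along the fingers, y is the direction in which the jaws open and shut, and the axes are right-handed (so a half turn about x gives the same grasp; the last joint's range is limited). The gripper opens to 85 mm and grips with 20 to 120 N. Pads are 22 mm wide; open, the fingers measure 114 mm over their backs; the gripper's body (76 mm by 85 mm) begins 54 mm behind the grasp point. The pads swing forward as they close: fully open they stand 13 mm farther back than shut.
Start: joints at [-1.222, 0.398, 0.045, 1.537, -0.019, 1.207, -0.051], TCP at [0.281, 0.586, 0.405] pointing down, gripper open.
Joint ranges: [-2.82, 2.82], [-0.49, 2.23], [-1.37, 1.46], [0, 2.46], [-1.36, 4.5], [0.23, 2], [-2.94, 2.94]. Speed limits (rad/s): [2.57, 2.57, 3.14, 3.14, 3.14, 3.14, 3.14].

### API

Orientations are given as a 3x3 rotation matrix whose columns are the frame's x, y, z axes.
In Python, from cell import get_obs, grab_frame, hand_in gives the robot as it stands. The module is installed in compiled form; this text tells all that it offers.
- The arm moves only by the shell command python3 -m handwheel 'ROWS' [OPENING] [FORCE]. ROWS is JSON, a list of rows, each an object of numbers: "x", "y", "z": the shift along the world's x, y, z in m; "yaw": the turn about the world's z in degrees. In form: [{"x": .., "y": .., "z": .., "yaw": ..}, ...]. A call has exactly 8 rows; each row is the pose to reach, as a shift and turn from the pose commanded when the call began; what a row does not reach only later rows make up. A row lasts 1/10 s, in which the tool goes at most 50 mm and 8.59 degrees, less where a joint would pass 70% of its speed; a pose out of reach is approached as far as the arm can. A call with a gripper value outside its range is refused whole. OPENING is the opening, from 0 (shut) to 1 (fully open), set as the call begins (- or left out, the last holds). The fingers move at their own pace and stop on an object; FORCE is the grip in N (left out, the last holds). Time passes only in rows, so rows that repeat a pose let the fingers close, or fill a call up. It gives the time, the measured TCP pose, the force and the opening at its end, in the units of the state.
- get_obs(): the state, without advancing time (a new reading comes with each control period).
- grab_frame(name): name is "scene" or "top"; returns a dict with "frame" (420x560x3 uint8, red, green, blue), "K" (3x3 intrinsics, pixels), "T" (4x4, takes a point from camera to world coordinates). Camera axes: x right, y up, looking along -z (the intrinsics and any distortion apply to the point x, -y, -z); pixel columns grow to the right and rows downward; lengths in m; the calibration is good to about 2 mm. A picture is of the moment at which its call begins. There is no depth.
- hand_in(): hands the job in, once; it reports no verdict.
The state is a dict: "clock": time; "joint_pos": joint angles; "dq": joint speeds; "tau": joint torques, N m; "ee_pos": TCP position; "ee_rot": TCP orientation; "contact_force": force on the tool from outside, world axes, zero at the start; "torque": the same for the moment, N m; "finger_gap": opening from 0.0 (shut) to 1.0 (fully open).
Only numpy, scipy, OpenCV 4.12 (cv2) and the standard library are available. Lean on these libraries where they do the work, as an engineer would, in place of code of your own. Each camera call takes 0.05 s, during which the arm holds its last target.

## Working session

There is one attempt and no reset: what is moved stays moved. The work goes in short steps, Python scripts to look and compute and a shell command to move; the robot and the scene stay as the last step left them, time stands still between calls to the robot, and variables do not carry over. Pictures are saved under pics/ and viewed, and the job is handed in when it is done.

```bash
mkdir -p pics; python3 - <<'E'
from cell import *
import cv2,numpy as np,pickle
print({k:np.round(v,3).tolist() for k,v in get_obs().items()})
for n in ("scene","top"):
    f=grab_frame(n); pickle.dump(f,open(f"pics/{n}0.pkl","wb"))
    cv2.imwrite(f"pics/{n}0.png",f["frame"][:,:,::-1]); print(n,f["K"],f["T"],f.keys())
E
```

```text
{'clock': 0.0, 'joint_pos': [-1.222, 0.399, 0.045, 1.538, -0.019, 1.207, -0.051], 'dq': [0.0, 0.0, 0.002, -0.001, 0.001, -0.0, 0.001], 'tau': [-0.0, -47.512, 1.365, -25.422, 0.012, 0.01, -0.0], 'ee_pos': [0.281, 0.586, 0.404], 'ee_rot': [[-0.001, 0.433, 0.901], [-0.002, 0.901, -0.433], [-1.0, -0.002, 0.0]], 'contact_force': [-0.21, 0.061, -0.257], 'torque': [0.021, 0.013, -0.016], 'finger_gap': 1.003}
scene [[499.24325415   0.         278.43916091]
 [  0.         499.24325415 207.35063927]
 [  0.           0.           1.        ]] [[ 0.82658711  0.28055514 -0.48789606  0.04428124]
 [-0.56239079  0.44514553 -0.69682283 -0.89403683]
 [ 0.02168753  0.85037302  0.52573318  0.67194783]
 [ 0.          0.          0.          1.        ]] dict_keys(['frame', 'K', 'T'])
top [[508.42119763   0.         278.35539145]
 [  0.         508.42119763 207.12421393]
 [  0.           0.           1.        ]] [[ 0.01576796  0.98302566 -0.1827893   0.31836978]
 [-0.99974246  0.01848428  0.0131661  -0.11069702]
 [ 0.01632134  0.18253462  0.98306395  1.33150806]
 [ 0.          0.          0.          1.        ]] dict_keys(['frame', 'K', 'T'])
```

View pics/scene0.png

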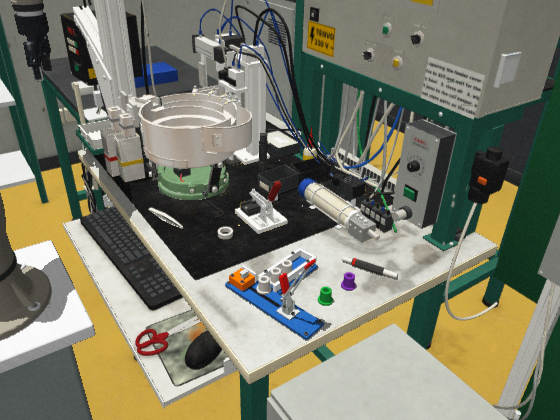

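View pics/top0.png

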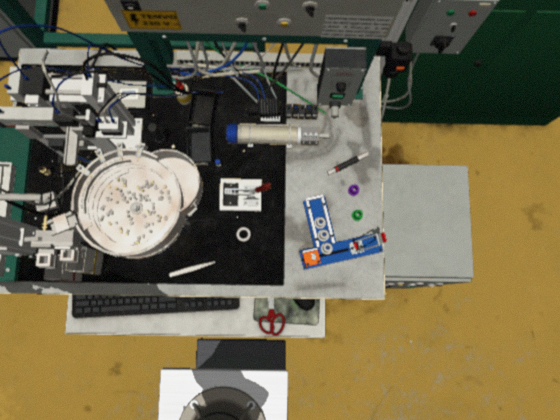

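```bash
python3 - <<'E'
import cv2
a=cv2.imread("pics/scene0.png")[230:345,215:345]; cv2.imwrite("pics/s0c.png",cv2.resize(a,None,fx=5,fy=5,interpolation=cv2.INTER_CUBIC))
a=cv2.imread("pics/top0.png")[180:280,285:400]; cv2.imwrite("pics/t0c.png",cv2.resize(a,None,fx=6,fy=6,interpolation=cv2.INTER_CUBIC))
E
```

```text
(no output)
```

View pics/s0c.png

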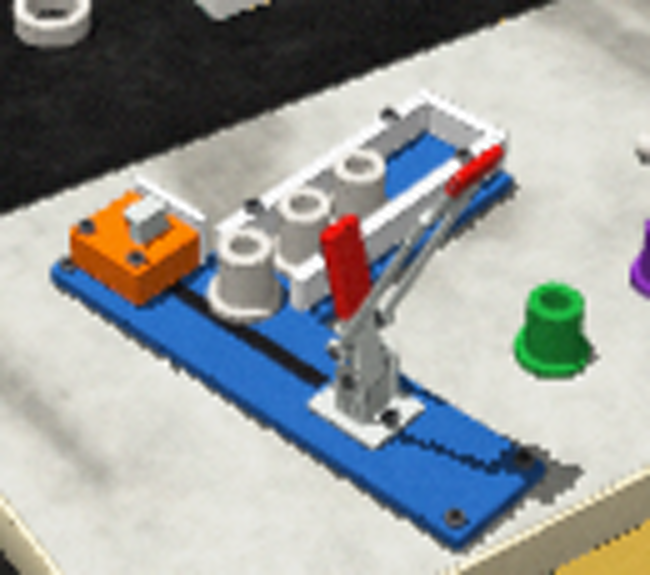

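View pics/t0c.png

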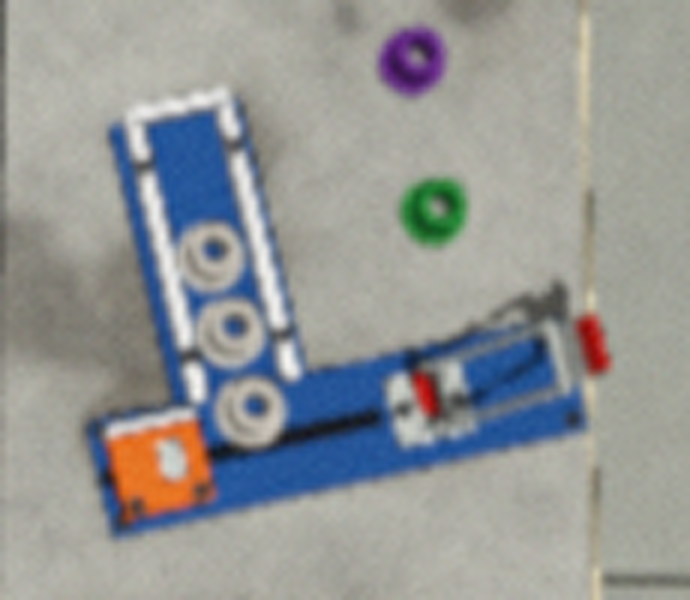

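```bash
cat > h.py <<'E'
import numpy as np,pickle,cv2
from scipy.optimize import least_squares
def proj(f,P):
    T=np.linalg.inv(f["T"]);P=np.atleast_2d(P);c=P@T[:3,:3].T+T[:3,3]
    q=np.c_[c[:,0],-c[:,1],-c[:,2]]@f["K"].T
    return q[:,:2]/q[:,2:]
def back(f,uv,z):
    d=np.linalg.inv(f["K"])@np.r_[uv,1]; d=f["T"][:3,:3]@np.array([d[0],-d[1],-d[2]]); o=f["T"][:3,3]
    return o+d*(z-o[2])/d[2]
def m2w(p,P):
    P=np.atleast_2d(P).astype(float);c,s=np.cos(p[2]),np.sin(p[2])
    return np.c_[p[0]+c*P[:,0]-s*P[:,1],p[1]+s*P[:,0]+c*P[:,1],P[:,2]+.008]
def w2m(p,P):
    P=np.atleast_2d(P).astype(float);c,s=np.cos(p[2]),np.sin(p[2]);d=P[:,:2]-p[:2]
    return np.c_[c*d[:,0]+s*d[:,1],-s*d[:,0]+c*d[:,1],P[:,2]-.008]
E
python3 - <<'E'
from h import *
S=pickle.load(open("pics/scene0.pkl","rb"));T=pickle.load(open("pics/top0.pkl","rb"))
sc=lambda a,b:np.array([a/5+215-.4,b/5+230-.4]); tc=lambda a,b:np.array([a/6+285-.4,b/6+180-.4])
obs=[(T,(-.048,.07,0),tc(113,537)),(T,(-.048,-.145,0),tc(588,427)),(T,(.004,.07,0),tc(90,425)),
(S,(-.048,.07,0),sc(52,270)),(S,(-.048,-.145,0),sc(460,551)),(S,(.004,-.145,0),sc(547,463))]
def r(p,o=obs): return np.concatenate([proj(f,m2w(p,P))[0]-u for f,P,u in o])
for o in (obs,obs[:3],obs[3:]):
    q=least_squares(r,[.5,-.2,0],args=(o,)); print(np.round(q.x,4),np.round(q.fun,1))
p=least_squares(r,[.5,-.2,0]).x; np.save("mouth.npy",p)
for n,u in (("b0",tc(258,402)),("b1",tc(236,326)),("b2",tc(214,250))): w=back(T,u,.036); print(n,np.round(w,4),np.round(w2m(p,w),4))
for n,u in (("b0",sc(247,246)),("b1",sc(306,205)),("b2",sc(360,165))): w=back(S,u,.036); print(n,np.round(w,4),np.round(w2m(p,w),4))
w=back(T,tc(592,345),.15);print("tab",w,w2m(p,w)); w=back(S,sc(480,167),.145);print("tab",w,w2m(p,w))
w=back(T,tc(212,458),.008);print("gateR",w2m(p,w))
for n,P in (("piv",(-.022,-.078,.022)),("gateface",(-.022,.065,.01)),("m",(0,0,0))): print(n,m2w(p,P),proj(T,m2w(p,P)),proj(S,m2w(p,P)))
E
```

```text
[ 0.4656 -0.2542  0.2388] [ 0.6 -0.   1.4  0.1 -0.1 -0.9 -1.  -0.  -0.4 -1.6  0.1  0.6]
[ 0.4649 -0.2524  0.246 ] [ 0.1  0.4  0.7 -0.  -0.8 -0.4]
[ 0.4663 -0.2554  0.2318] [-0.3 -0.  -0.2 -1.1  0.5  1.2]
b0 [ 0.4589 -0.2557  0.036 ] [[-0.0069  0.0002  0.028 ]]
b1 [ 0.4914 -0.2463  0.036 ] [[0.0269 0.0016 0.028 ]]
b2 [ 0.5242 -0.2369  0.036 ] [[0.061 0.003 0.028]]
b0 [ 0.4602 -0.2568  0.036 ] [[-0.0059 -0.0012  0.028 ]]
b1 [ 0.4939 -0.2482  0.036 ] [[ 0.0289 -0.0009  0.028 ]]
b2 [ 0.5271 -0.2387  0.036 ] [[0.0634 0.0005 0.028 ]]
tab [ 0.4711614  -0.37378895  0.15      ] [[-0.02291839 -0.11748809  0.142     ]]
tab [ 0.47824145 -0.37402572  0.145     ] [[-0.01609531 -0.11939305  0.137     ]]
gateR [[-2.39886556e-02  2.17323797e-02  6.93889390e-18]]
piv [[ 0.46271212 -0.33520447  0.03      ]] [[358.17780695 245.90355898]] [[287.91146448 303.73009437]]
gateface [[ 0.428883  -0.1962635  0.018    ]] [[303.86140122 258.52644614]] [[234.92676636 274.84716884]]
m [[ 0.46563541 -0.25421401  0.008     ]] [[325.83730521 245.1527268 ]] [[265.49303876 287.97768601]]
```

```bash
python3 - <<'E'
from h import *
S=pickle.load(open("pics/scene0.pkl","rb"));T=pickle.load(open("pics/top0.pkl","rb"))
for u in ((130,255),(75,270),(30,285),(100,245),(0,290),(385,298)):
    print(u,[np.round(back(T,np.array(u,float),z)[:2],2).tolist() for z in (0,.2,.35)])
for P in ((.281,.586,.232),(.281,.586,.405),(.40,.3,.23),(.42,.15,.23),(.42,.0,.23)): print(P,proj(S,P),proj(T,P))
E
python3 - <<'E'
import cv2
a=cv2.imread("pics/scene0.png")[0:260,0:300]; cv2.imwrite("pics/s0d.png",cv2.resize(a,None,fx=2.5,fy=2.3))
E
```

```text
(130, 255) [[0.43, 0.26], [0.41, 0.2], [0.4, 0.16]]
(75, 270) [[0.39, 0.4], [0.38, 0.32], [0.37, 0.26]]
(30, 285) [[0.35, 0.51], [0.35, 0.41], [0.34, 0.34]]
(100, 245) [[0.46, 0.34], [0.44, 0.27], [0.42, 0.22]]
(0, 290) [[0.34, 0.58], [0.33, 0.48], [0.33, 0.4]]
(385, 298) [[0.33, -0.41], [0.33, -0.36], [0.33, -0.33]]
(0.281, 0.586, 0.232) [[44.33142377 80.15014348]] [[-63.04144434 314.33685202]]
(0.281, 0.586, 0.405) [[29.24442332 14.10163703]] [[-126.323718    316.77142353]]
(0.4, 0.3, 0.23) [[122.33949572 104.31122874]] [[ 79.48506283 259.82370768]]
(0.42, 0.15, 0.23) [[153.46002995 122.47961364]] [[150.08964906 251.73362758]]
(0.42, 0.0, 0.23) [[181.4313421  146.03377114]] [[219.63399157 252.93508495]]
```

View pics/s0d.png

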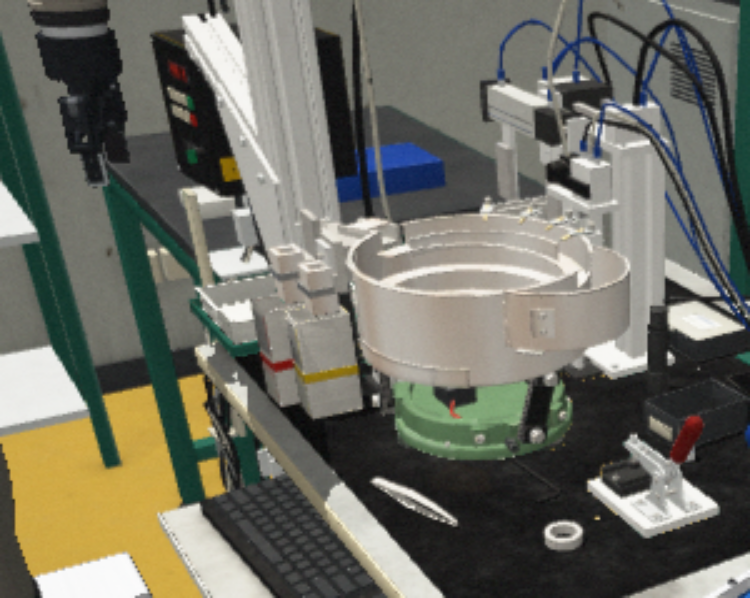

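```bash
python3 -m handwheel '[{"x":0,"y":0,"z":0.045},{"x":0.005,"y":-0.01,"z":0.09},{"x":0.015,"y":-0.05,"z":0.1},{"x":0.028,"y":-0.095,"z":0.1},{"x":0.042,"y":-0.14,"z":0.1},{"x":0.056,"y":-0.185,"z":0.1},{"x":0.07,"y":-0.23,"z":0.1},{"x":0.08,"y":-0.27,"z":0.1,"yaw":-5}]' 0 30
python3 -m handwheel '[{"x":0.01,"y":-0.045,"z":0,"yaw":-6},{"x":0.02,"y":-0.09,"z":0,"yaw":-12},{"x":0.03,"y":-0.135,"z":0,"yaw":-18},{"x":0.04,"y":-0.18,"z":0,"yaw":-24},{"x":0.05,"y":-0.225,"z":0,"yaw":-30},{"x":0.055,"y":-0.27,"z":0,"yaw":-36},{"x":0.055,"y":-0.315,"z":0,"yaw":-42},{"x":0.055,"y":-0.345,"z":0,"yaw":-45.4}]'
```

```text
clock: 0.9
ee_pos: [0.3363, 0.2375, 0.4042]
ee_rot: [[-0.001, 0.948, 0.319], [-0.001, 0.319, -0.948], [-1.0, -0.001, 0.001]]
contact_force: [0.1, -0.1, -0.1]
finger_gap: 1.0validation failed for argument at $[0]...
```

```bash
python3 -m handwheel '[{"x":0,"y":0,"z":0.045,"yaw":0},{"x":0,"y":-0.01,"z":0.09,"yaw":0},{"x":0.015,"y":-0.05,"z":0.1,"yaw":0},{"x":0.03,"y":-0.095,"z":0.1,"yaw":0},{"x":0.045,"y":-0.14,"z":0.1,"yaw":0},{"x":0.06,"y":-0.185,"z":0.1,"yaw":-1},{"x":0.075,"y":-0.23,"z":0.1,"yaw":-3},{"x":0.085,"y":-0.27,"z":0.1,"yaw":-5}]' 0 30
```

```text
clock: 1.7
ee_pos: [0.4215, -0.0317, 0.5046]
ee_rot: [[0.0, 0.971, 0.238], [0.0, 0.238, -0.971], [-1.0, 0.001, -0.0]]
contact_force: [1.2, -0.6, 0.6]
finger_gap: -0.004
```

```bash
python3 -m handwheel '[{"x":0,"y":-0.04,"z":-0.02,"yaw":0},{"x":0,"y":-0.08,"z":-0.05,"yaw":0},{"x":0,"y":-0.12,"z":-0.08,"yaw":0},{"x":0,"y":-0.16,"z":-0.11,"yaw":0},{"x":0,"y":-0.2,"z":-0.15,"yaw":0},{"x":0,"y":-0.233,"z":-0.19,"yaw":0},{"x":0,"y":-0.233,"z":-0.23,"yaw":0},{"x":0,"y":-0.233,"z":-0.26,"yaw":0}]'
cat >> h.py <<'E'
def snap(tag,sbox=(210,345,190,345),tbox=(285,400,170,285)):
    from cell import grab_frame
    o=[]
    for n,b,k in (("scene",sbox,5),("top",tbox,5)):
        f=grab_frame(n); pickle.dump(f,open(f"pics/{n}_{tag}.pkl","wb"))
        o.append(cv2.resize(f["frame"][b[2]:b[3],b[0]:b[1],::-1],(395,int(395*(b[3]-b[2])/(b[1]-b[0]))),interpolation=cv2.INTER_CUBIC))
    H=max(i.shape[0] for i in o); im=np.zeros((H,800,3),np.uint8)
    for i,a in enumerate(o): im[:a.shape[0],i*405:i*405+395]=a
    cv2.imwrite(f"pics/{tag}.png",im)
E
python3 -c "
from h import *
snap('a')"
```

```text
clock: 2.5
ee_pos: [0.4199, -0.2632, 0.2416]
ee_rot: [[-0.004, 0.971, 0.238], [-0.0, 0.238, -0.971], [-1.0, -0.004, -0.001]]
contact_force: [0.6, 0.9, 0.5]
finger_gap: -0.004
```

View pics/a.png

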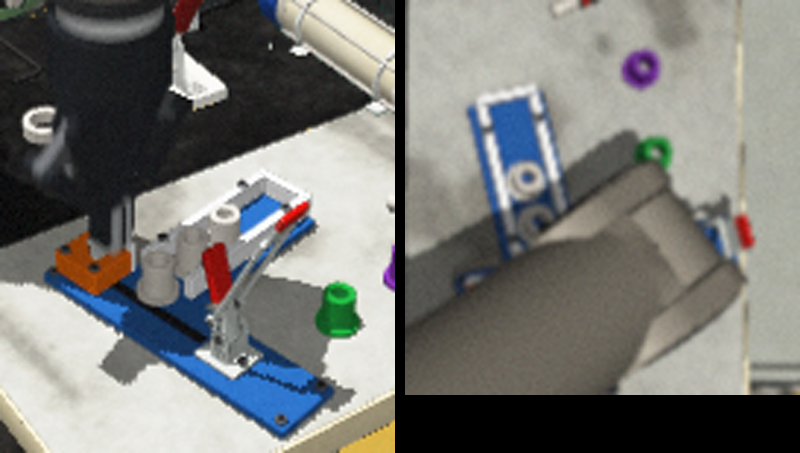

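```bash
python3 - <<'E'
from h import *
S=pickle.load(open("pics/scene_a.pkl","rb"))
for z in (.055,.0686,.08):print(proj(S,(.42,-.263,z)))
a=S["frame"][200:320,215:300,::-1]; cv2.imwrite("pics/a2.png",cv2.resize(a,None,fx=5,fy=5,interpolation=cv2.INTER_CUBIC))
E
```

```text
[[248.03024181 280.24273047]]
[[247.95561038 274.65623129]]
[[247.89217157 269.90755059]]
```

View pics/a2.png

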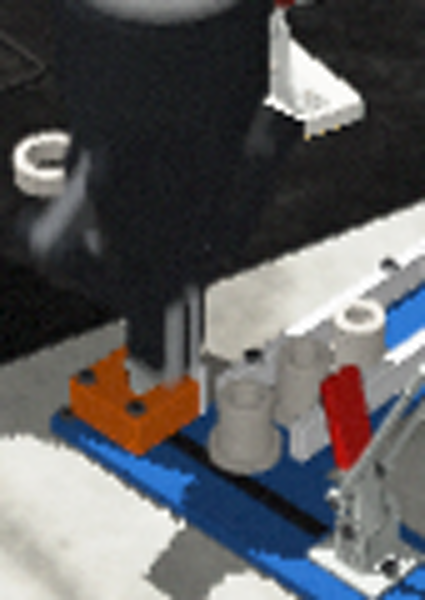

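```bash
python3 -m handwheel '[{"x":0.0,"y":0.0,"z":-0.02,"yaw":0},{"x":0,"y":0,"z":-0.04,"yaw":0},{"x":0,"y":0,"z":-0.055,"yaw":0},{"x":0.002,"y":0.0005,"z":-0.055,"yaw":0},{"x":0.006,"y":0.0015,"z":-0.055,"yaw":0},{"x":0.010,"y":0.0025,"z":-0.055,"yaw":0},{"x":0.014,"y":0.0035,"z":-0.055,"yaw":0},{"x":0.018,"y":0.0045,"z":-0.055,"yaw":0}]'
python3 -m handwheel '[{"x":0.003,"y":0.001,"z":0,"yaw":0},{"x":0.006,"y":0.0015,"z":0,"yaw":0},{"x":0.009,"y":0.002,"z":0,"yaw":0},{"x":0.012,"y":0.003,"z":0,"yaw":0},{"x":0.012,"y":0.003,"z":0,"yaw":0},{"x":0.012,"y":0.003,"z":0,"yaw":0},{"x":0.012,"y":0.003,"z":0,"yaw":0},{"x":0.012,"y":0.003,"z":0,"yaw":0}]'
python3 -c "
from h import *
snap('b',(215,305,215,315))"
```

```text
clock: 3.4
ee_pos: [0.4401, -0.2575, 0.1904]
ee_rot: [[0.001, 0.97, 0.241], [-0.0, 0.241, -0.97], [-1.0, 0.001, 0.001]]
contact_force: [-0.3, -1.3, 0.8]
finger_gap: -0.002
clock: 4.2
ee_pos: [0.4515, -0.2544, 0.1897]
ee_rot: [[0.0, 0.97, 0.241], [0.0, 0.241, -0.97], [-1.0, 0.0, -0.0]]
contact_force: [0.0, -0.8, -0.6]
finger_gap: 0.002
```

View pics/b.png

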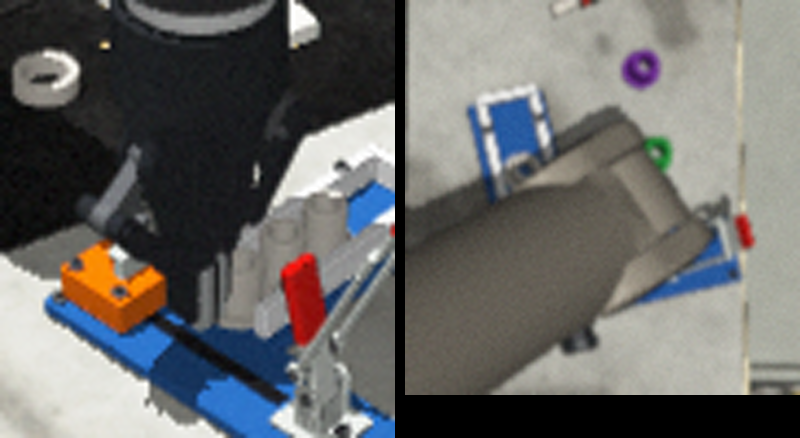

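```bash
python3 -m handwheel '[{"x":0.002,"y":0.0005,"z":0,"yaw":0},{"x":0.005,"y":0.0012,"z":0,"yaw":0},{"x":0.005,"y":0.0012,"z":0,"yaw":0},{"x":0.005,"y":0.0012,"z":0,"yaw":0},{"x":0.005,"y":0.0012,"z":0,"yaw":0},{"x":0.005,"y":0.0012,"z":0,"yaw":0},{"x":0.005,"y":0.0012,"z":0,"yaw":0},{"x":0.005,"y":0.0012,"z":0,"yaw":0}]'
python3 -c "
from h import *
snap('c',(255,320,235,300))"
```

```text
clock: 5.1
ee_pos: [0.4565, -0.2533, 0.1897]
ee_rot: [[0.0, 0.97, 0.241], [0.0, 0.241, -0.97], [-1.0, 0.0, -0.0]]
contact_force: [-0.1, 0.2, 0.9]
finger_gap: 0.003
```

View pics/c.png

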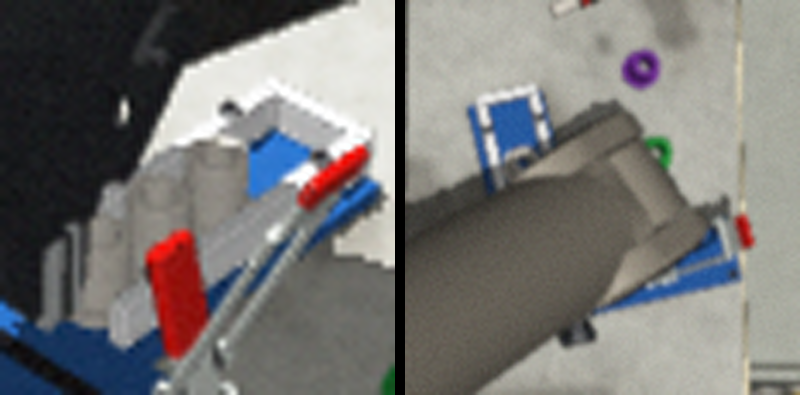

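```bash
python3 -m handwheel '[{"x":-0.015,"y":-0.004,"z":0,"yaw":0},{"x":-0.034,"y":-0.0084,"z":0.01,"yaw":0},{"x":-0.034,"y":-0.0084,"z":0.05,"yaw":0},{"x":-0.034,"y":0.01,"z":0.09,"yaw":0},{"x":-0.034,"y":0.05,"z":0.1,"yaw":0},{"x":-0.034,"y":0.09,"z":0.1,"yaw":0},{"x":-0.034,"y":0.13,"z":0.1,"yaw":0},{"x":-0.034,"y":0.15,"z":0.1,"yaw":0}]'
python3 -c "
from h import *
snap('d',(255,320,235,300))"
```

```text
clock: 6.0
ee_pos: [0.4212, -0.1008, 0.2892]
ee_rot: [[-0.001, 0.97, 0.244], [0.003, 0.244, -0.97], [-1.0, -0.0, -0.003]]
contact_force: [0.6, -0.9, 0.7]
finger_gap: -0.002
```

View pics/d.png

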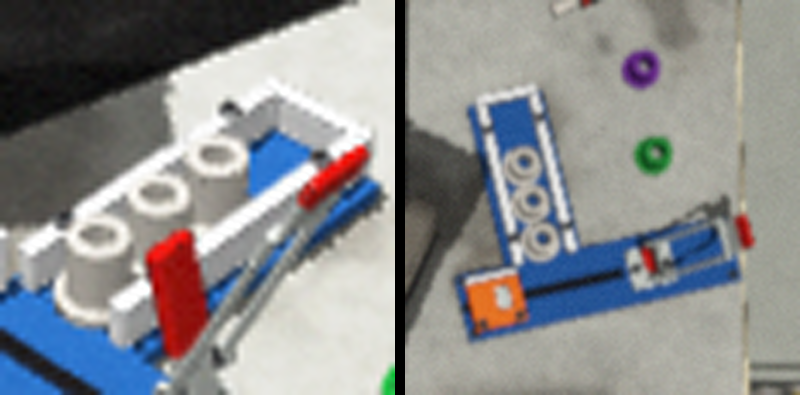

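```bash
python3 - <<'E'
from h import *
S=pickle.load(open("pics/scene_d.pkl","rb"));T=pickle.load(open("pics/top_d.pkl","rb"));p=np.load("mouth.npy")
for u in ((101,235),(158,192),(217,156)): print(w2m(p,back(S,np.array(u)/6.077+[254.6,234.6],.036)))
k=395/115
for u in ((136,241),(125,202),(115,165)): print("top",w2m(p,back(T,np.array(u)/k+[284.6,169.6],.036)))
cv2.imwrite("pics/d2.png",cv2.resize(T["frame"][225:275,290:350,::-1],None,fx=10,fy=10,interpolation=cv2.INTER_CUBIC))
E
```

```text
[[1.63890780e-02 6.94187873e-05 2.80000000e-02]]
[[0.04611326 0.00157108 0.028     ]]
[[7.45816372e-02 9.31103419e-05 2.80000000e-02]]
top [[0.01208762 0.00450597 0.028     ]]
top [[0.04245844 0.00559142 0.028     ]]
top [[0.07142635 0.00630867 0.028     ]]
```

View pics/d2.png

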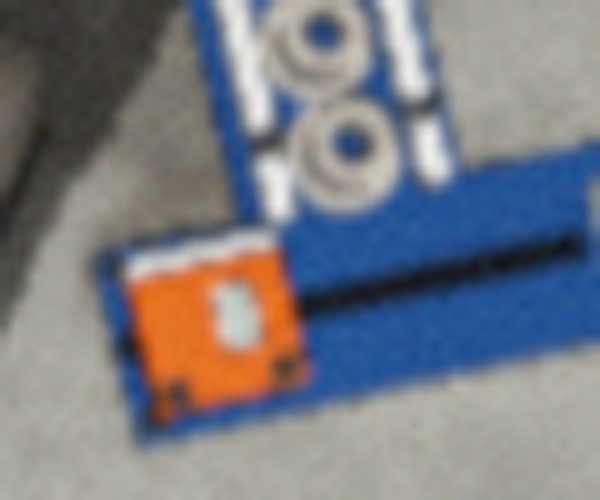

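```bash
python3 -m handwheel '[{"x":0,"y":-0.045,"z":0,"yaw":0},{"x":0,"y":-0.09,"z":0,"yaw":0},{"x":0,"y":-0.13,"z":0,"yaw":0},{"x":0,"y":-0.159,"z":-0.04,"yaw":0},{"x":0,"y":-0.159,"z":-0.08,"yaw":0},{"x":0,"y":-0.159,"z":-0.1,"yaw":0},{"x":0.015,"y":-0.155,"z":-0.1,"yaw":0},{"x":0.03,"y":-0.151,"z":-0.1,"yaw":0}]'
python3 -m handwheel '[{"x":0.003,"y":0.001,"z":0,"yaw":0},{"x":0.006,"y":0.0017,"z":0,"yaw":0},{"x":0.009,"y":0.0023,"z":0,"yaw":0},{"x":0.0095,"y":0.0025,"z":0,"yaw":0},{"x":0.0095,"y":0.0025,"z":0,"yaw":0},{"x":-0.006,"y":-0.001,"z":0,"yaw":0},{"x":-0.025,"y":-0.006,"z":0,"yaw":0},{"x":-0.03,"y":-0.0075,"z":0.03,"yaw":0}]'
python3 -m handwheel '[{"x":0,"y":0,"z":0.04,"yaw":0},{"x":0,"y":0.02,"z":0.07,"yaw":0},{"x":0,"y":0.06,"z":0.07,"yaw":0},{"x":0,"y":0.1,"z":0.07,"yaw":0},{"x":0,"y":0.1,"z":0.06,"yaw":0},{"x":0,"y":0.1,"z":0.02,"yaw":0},{"x":0,"y":0.1,"z":-0.02,"yaw":0},{"x":0,"y":0.1,"z":-0.025,"yaw":0}]'
python3 -c "
from h import *
snap('e',(215,320,215,320))"
```

```text
clock: 6.9
ee_pos: [0.4529, -0.2555, 0.1902]
ee_rot: [[0.0, 0.971, 0.239], [-0.001, 0.239, -0.971], [-1.0, 0.0, 0.001]]
contact_force: [0.9, 0.1, -0.7]
finger_gap: 0.001
clock: 7.7
ee_pos: [0.4178, -0.2613, 0.2174]
ee_rot: [[-0.008, 0.971, 0.238], [0.004, 0.238, -0.971], [-1.0, -0.007, -0.006]]
contact_force: [0.1, 0.0, -0.0]
finger_gap: 0.001
clock: 8.5
ee_pos: [0.4194, -0.1616, 0.1914]
ee_rot: [[-0.008, 0.971, 0.24], [0.002, 0.24, -0.971], [-1.0, -0.008, -0.004]]
contact_force: [-1.3, 0.1, -0.5]
finger_gap: -0.004
```

View pics/e.png

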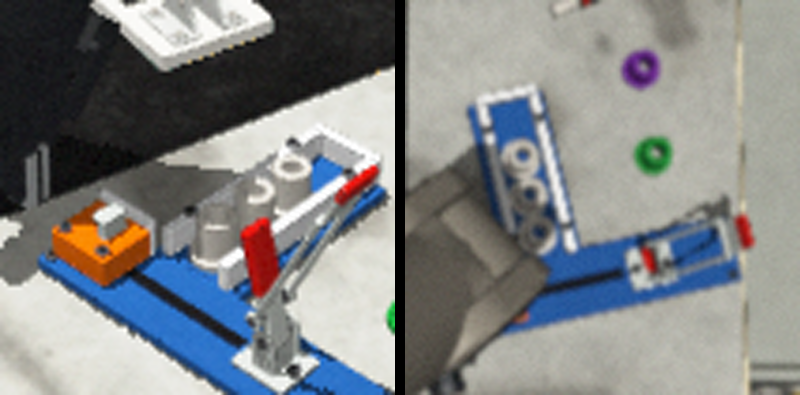

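```bash
python3 -m handwheel '[{"x":0.0024,"y":-0.0097,"z":0,"yaw":0},{"x":0.0048,"y":-0.0194,"z":0,"yaw":0},{"x":0.0067,"y":-0.027,"z":0,"yaw":0},{"x":0.0086,"y":-0.035,"z":0,"yaw":0},{"x":0.0105,"y":-0.043,"z":0,"yaw":0},{"x":0.0125,"y":-0.051,"z":0,"yaw":0},{"x":0.0144,"y":-0.0585,"z":0,"yaw":0},{"x":0.0158,"y":-0.064,"z":0,"yaw":0}]'
python3 -m handwheel '[{"x":0.0005,"y":-0.002,"z":0,"yaw":0},{"x":0.001,"y":-0.004,"z":0,"yaw":0},{"x":0.001,"y":-0.004,"z":0,"yaw":0},{"x":0.001,"y":-0.004,"z":0,"yaw":0},{"x":0.001,"y":-0.004,"z":0,"yaw":0},{"x":0.001,"y":-0.004,"z":0,"yaw":0},{"x":0.001,"y":-0.004,"z":0,"yaw":0},{"x":0.001,"y":-0.004,"z":0,"yaw":0}]'
python3 -c "
from h import *
snap('f',(215,320,215,320))"
```

```text
clock: 9.4
ee_pos: [0.4383, -0.2266, 0.1947]
ee_rot: [[0.0, 0.971, 0.241], [-0.0, 0.241, -0.971], [-1.0, 0.0, 0.0]]
contact_force: [-0.1, 1.2, 0.8]
finger_gap: -0.002
clock: 10.2
ee_pos: [0.4389, -0.229, 0.1945]
ee_rot: [[-0.001, 0.97, 0.242], [0.002, 0.242, -0.97], [-1.0, -0.001, -0.002]]
contact_force: [-1.3, 5.3, 2.4]
finger_gap: 0.001
```

View pics/f.png

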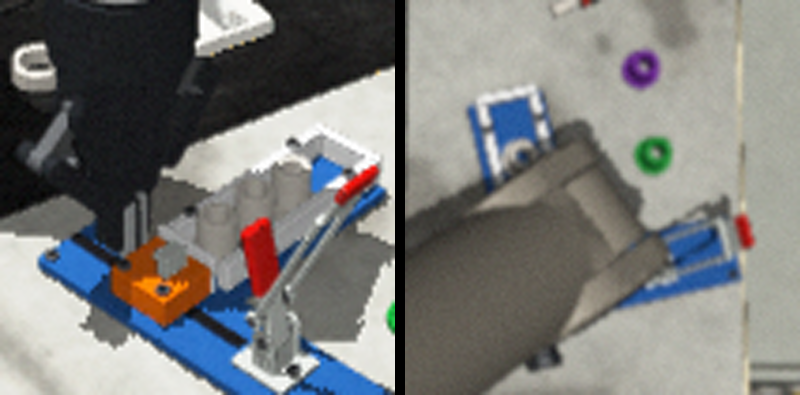

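```bash
python3 -m handwheel '[{"x":-0.003,"y":0.012,"z":0,"yaw":0},{"x":-0.003,"y":0.012,"z":0.045,"yaw":0},{"x":-0.003,"y":0.012,"z":0.09,"yaw":0},{"x":-0.003,"y":0.012,"z":0.135,"yaw":0},{"x":0,"y":0,"z":0.18,"yaw":0},{"x":0.005,"y":-0.02,"z":0.19,"yaw":0},{"x":0.015,"y":-0.06,"z":0.19,"yaw":0},{"x":0.025,"y":-0.1,"z":0.19,"yaw":0}]'
python3 -m handwheel '[{"x":0.01,"y":-0.04,"z":0,"yaw":0},{"x":0.017,"y":-0.081,"z":0,"yaw":0},{"x":0.017,"y":-0.081,"z":0,"yaw":0},{"x":0.017,"y":-0.081,"z":-0.035,"yaw":0},{"x":0.017,"y":-0.081,"z":-0.07,"yaw":0},{"x":0.017,"y":-0.081,"z":-0.077,"yaw":0},{"x":0.017,"y":-0.081,"z":-0.077,"yaw":0},{"x":0.017,"y":-0.081,"z":-0.077,"yaw":0}]'
python3 -c "
from h import *
snap('g',(215,345,205,335))"
```

```text
clock: 11.1
ee_pos: [0.4653, -0.3303, 0.3854]
ee_rot: [[0.003, 0.97, 0.244], [-0.002, 0.244, -0.97], [-1.0, 0.003, 0.002]]
contact_force: [0.5, 0.9, -0.4]
finger_gap: 0.001
clock: 11.9
ee_pos: [0.4816, -0.4112, 0.3094]
ee_rot: [[0.002, 0.97, 0.241], [-0.002, 0.241, -0.97], [-1.0, 0.001, 0.003]]
contact_force: [-0.0, -0.5, -0.0]
finger_gap: -0.001
```

View pics/g.png

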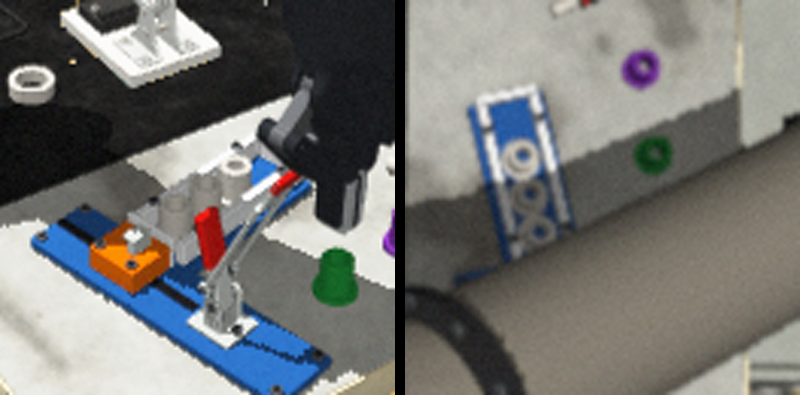

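```bash
python3 -m handwheel '[{"x":-0.003,"y":0.012,"z":0,"yaw":0},{"x":-0.006,"y":0.024,"z":0,"yaw":0},{"x":-0.0075,"y":0.03,"z":0,"yaw":0},{"x":-0.009,"y":0.036,"z":0,"yaw":0},{"x":-0.0105,"y":0.042,"z":0,"yaw":0},{"x":-0.012,"y":0.048,"z":0,"yaw":0},{"x":-0.0135,"y":0.054,"z":0,"yaw":0},{"x":-0.015,"y":0.06,"z":0,"yaw":0}]'
python3 -c "
from h import *
snap('h',(215,345,205,335))"
```

```text
clock: 12.8
ee_pos: [0.4661, -0.3504, 0.3077]
ee_rot: [[0.0, 0.971, 0.241], [-0.0, 0.241, -0.971], [-1.0, 0.0, 0.0]]
contact_force: [0.1, -0.4, -0.2]
finger_gap: -0.003
```

View pics/h.png

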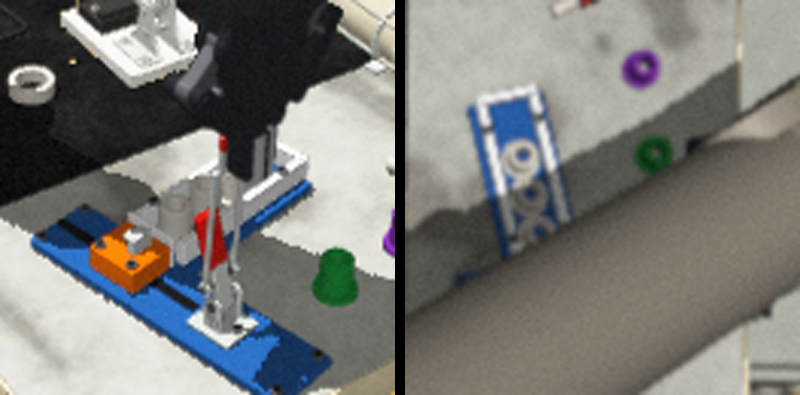

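Bail is near upright on the fingers. Continue.

```bash
python3 -m handwheel '[{"x":-0.001,"y":0.004,"z":0,"yaw":0},{"x":-0.002,"y":0.008,"z":0,"yaw":0},{"x":-0.003,"y":0.012,"z":0,"yaw":0},{"x":-0.004,"y":0.016,"z":0,"yaw":0},{"x":-0.005,"y":0.02,"z":0,"yaw":0},{"x":-0.005,"y":0.02,"z":0.01,"yaw":0},{"x":-0.005,"y":0.02,"z":0.03,"yaw":0},{"x":-0.005,"y":0.02,"z":0.05,"yaw":0}]'
python3 -c "
from h import *
snap('i',(215,345,205,335))"
```

```text
clock: 13.7
ee_pos: [0.4611, -0.331, 0.3588]
ee_rot: [[-0.0, 0.971, 0.241], [-0.0, 0.241, -0.971], [-1.0, -0.0, 0.0]]
contact_force: [1.1, -0.5, 1.2]
finger_gap: 0.002
```

View pics/i.png

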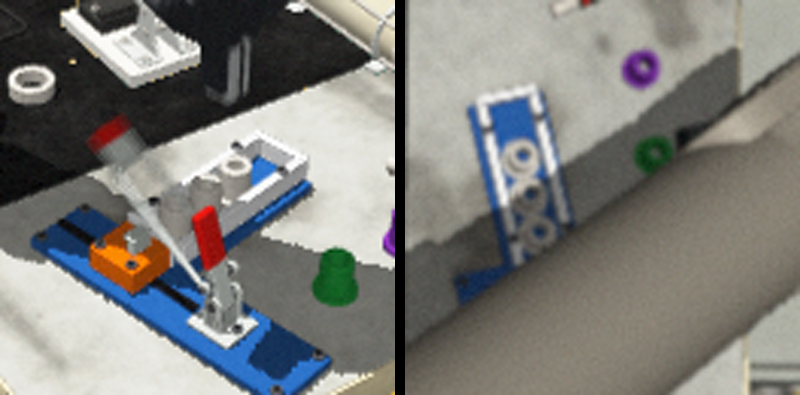

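```bash
python3 -m handwheel '[{"x":-0.005,"y":0.023,"z":0,"yaw":0},{"x":-0.0105,"y":0.0456,"z":0,"yaw":0},{"x":-0.0105,"y":0.0456,"z":-0.03,"yaw":0},{"x":-0.0105,"y":0.0456,"z":-0.06,"yaw":0},{"x":-0.0105,"y":0.0456,"z":-0.09,"yaw":0},{"x":-0.0105,"y":0.0456,"z":-0.11,"yaw":0},{"x":-0.0105,"y":0.0456,"z":-0.118,"yaw":0},{"x":-0.0105,"y":0.0456,"z":-0.118,"yaw":0}]'
python3 -c "
from h import *
snap('j',(215,325,215,325))"
```

```text
clock: 14.6
ee_pos: [0.4503, -0.2851, 0.2389]
ee_rot: [[-0.002, 0.971, 0.241], [0.001, 0.241, -0.971], [-1.0, -0.002, -0.001]]
contact_force: [-0.3, -0.6, 0.4]
finger_gap: -0.003
```

View pics/j.png

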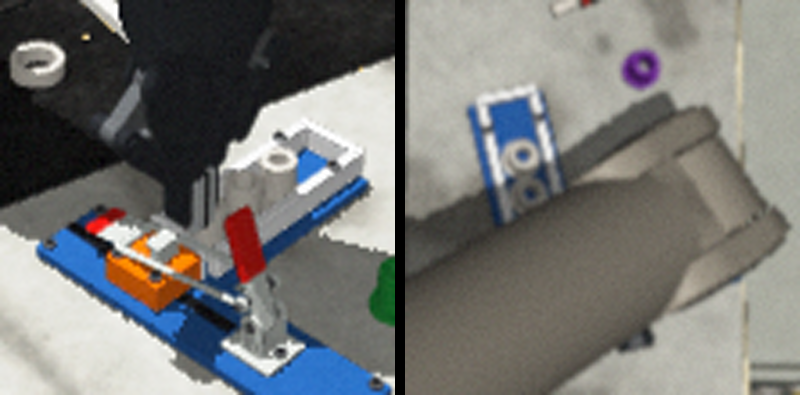

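```bash
python3 -m handwheel '[{"x":0.0024,"y":-0.0097,"z":0.005,"yaw":0},{"x":0.0048,"y":-0.0194,"z":0.01,"yaw":0},{"x":0.0067,"y":-0.0272,"z":0.01,"yaw":0},{"x":0.0088,"y":-0.036,"z":0.011,"yaw":0},{"x":0.011,"y":-0.0443,"z":0.012,"yaw":0},{"x":0.0128,"y":-0.0521,"z":0.0103,"yaw":0},{"x":0.0147,"y":-0.0598,"z":0.0073,"yaw":0},{"x":0.0147,"y":-0.0598,"z":0.0073,"yaw":0}]'
python3 -c "
from h import *
snap('k',(215,325,215,325))"
```

```text
clock: 15.5
ee_pos: [0.4652, -0.3463, 0.2466]
ee_rot: [[-0.0, 0.971, 0.24], [-0.001, 0.24, -0.971], [-1.0, -0.001, 0.001]]
contact_force: [-0.8, -1.0, -0.0]
finger_gap: 0.0
```

View pics/k.png

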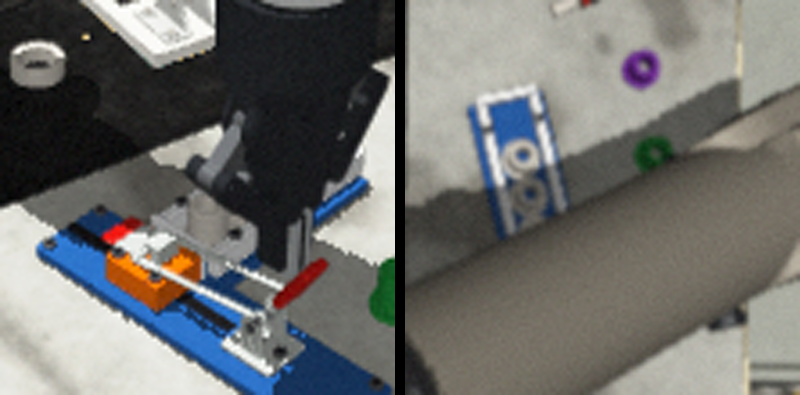

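```bash
python3 -m handwheel '[{"x":0.0014,"y":-0.0056,"z":-0.0046,"yaw":0},{"x":0.0029,"y":-0.0117,"z":-0.01,"yaw":0},{"x":0.0045,"y":-0.0184,"z":-0.0156,"yaw":0},{"x":0.0067,"y":-0.0272,"z":-0.0216,"yaw":0},{"x":0.007,"y":-0.0285,"z":-0.024,"yaw":0},{"x":0.0071,"y":-0.0287,"z":-0.026,"yaw":0},{"x":0.0074,"y":-0.03,"z":-0.0285,"yaw":0},{"x":0.0074,"y":-0.0303,"z":-0.0306,"yaw":0}]'
python3 -c "
from h import *
snap('l',(215,325,215,325))"
```

```text
clock: 16.4
ee_pos: [0.4727, -0.3758, 0.2165]
ee_rot: [[0.0, 0.971, 0.241], [-0.001, 0.241, -0.971], [-1.0, 0.0, 0.001]]
contact_force: [-0.9, -0.1, 1.5]
finger_gap: 0.0
```

View pics/l.png

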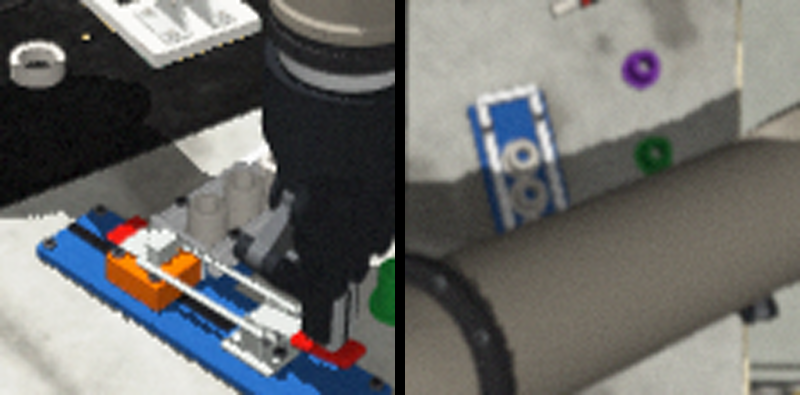

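```bash
python3 -m handwheel '[{"x":0,"y":-0.001,"z":-0.003,"yaw":0},{"x":0,"y":-0.001,"z":-0.006,"yaw":0},{"x":0,"y":-0.001,"z":-0.009,"yaw":0},{"x":0,"y":-0.001,"z":-0.012,"yaw":0},{"x":0,"y":-0.001,"z":-0.014,"yaw":0},{"x":0,"y":-0.001,"z":-0.0145,"yaw":0},{"x":0,"y":-0.001,"z":-0.0145,"yaw":0},{"x":0,"y":-0.001,"z":-0.0145,"yaw":0}]'
```

```text
clock: 17.3
ee_pos: [0.4727, -0.3762, 0.202]
ee_rot: [[-0.0, 0.97, 0.241], [0.001, 0.241, -0.97], [-1.0, 0.0, -0.001]]
contact_force: [-0.9, 1.7, 3.0]
finger_gap: 0.003
```

```bash
python3 -m handwheel '[{"x":0,"y":0,"z":-0.001,"yaw":0},{"x":0,"y":0,"z":-0.002,"yaw":0},{"x":0,"y":0,"z":-0.003,"yaw":0},{"x":0,"y":0,"z":-0.0035,"yaw":0},{"x":0,"y":0,"z":-0.0035,"yaw":0},{"x":0,"y":0,"z":-0.0035,"yaw":0},{"x":0,"y":0,"z":-0.0035,"yaw":0},{"x":0,"y":0,"z":-0.0035,"yaw":0}]'
python3 -c "
from h import *
snap('m',(215,325,215,325))"
```

```text
clock: 18.1
ee_pos: [0.4726, -0.3766, 0.2013]
ee_rot: [[0.001, 0.971, 0.241], [0.003, 0.241, -0.971], [-1.0, 0.002, -0.003]]
contact_force: [-4.8, 6.7, 22.6]
finger_gap: 0.003
```

View pics/m.png

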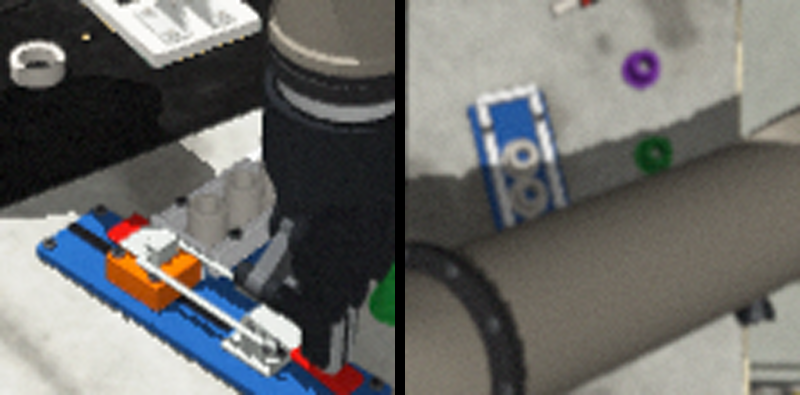

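```bash
python3 -m handwheel '[{"x":0,"y":0,"z":0.01,"yaw":0},{"x":0,"y":0,"z":0.04,"yaw":0},{"x":0,"y":0,"z":0.08,"yaw":0},{"x":0,"y":0,"z":0.12,"yaw":0},{"x":0,"y":0,"z":0.16,"yaw":0},{"x":0,"y":0.04,"z":0.2,"yaw":0},{"x":0,"y":0.08,"z":0.22,"yaw":0},{"x":0,"y":0.12,"z":0.22,"yaw":0}]'
python3 -m handwheel '[{"x":0,"y":0.04,"z":0,"yaw":0},{"x":0,"y":0.08,"z":0,"yaw":0},{"x":0,"y":0.12,"z":0,"yaw":0},{"x":0,"y":0.16,"z":0,"yaw":0},{"x":0,"y":0.2,"z":0,"yaw":0},{"x":0,"y":0.24,"z":0,"yaw":0},{"x":0,"y":0.26,"z":0,"yaw":0},{"x":0,"y":0.26,"z":0,"yaw":0}]'
python3 -c "
from h import *
snap('n',(215,325,220,325))
for n in ('scene','top'):
  a=pickle.load(open(f'pics/{n}_n.pkl','rb'))['frame'];cv2.imwrite(f'pics/n_{n}.png',a[:,:,::-1])"
```

```text
clock: 19.0
ee_pos: [0.4734, -0.2566, 0.4216]
ee_rot: [[0.007, 0.971, 0.239], [-0.003, 0.239, -0.971], [-1.0, 0.006, 0.004]]
contact_force: [0.9, -0.0, 0.8]
finger_gap: -0.0
clock: 19.8
ee_pos: [0.4729, 0.0073, 0.4182]
ee_rot: [[0.001, 0.969, 0.248], [0.001, 0.248, -0.969], [-1.0, 0.001, -0.001]]
contact_force: [0.6, 0.2, 0.1]
finger_gap: 0.002
```

View pics/n.png

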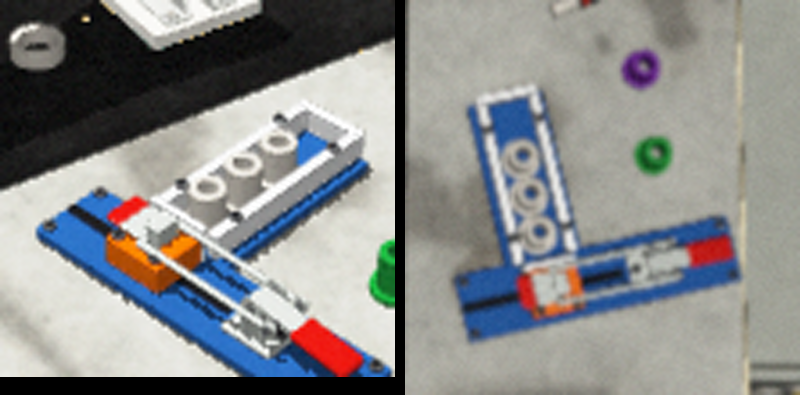

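View pics/n_scene.png

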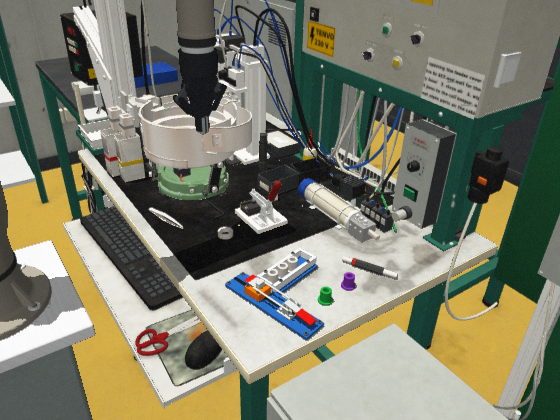

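```bash
python3 - <<'E'
from h import *
S=pickle.load(open("pics/scene_n.pkl","rb"));T=pickle.load(open("pics/top_n.pkl","rb"));p=np.load("mouth.npy")
a=cv2.resize(S["frame"][268:330,235:325,::-1],None,fx=6,fy=6,interpolation=cv2.INTER_CUBIC)
cv2.imwrite("pics/n2.png",a)
for nm,P in (("handle end",(-.022,-.078-.0614,.022-.0086)),("gate +y front low",(-.042,.02,0)),("gate -y",(-.042,-.02,0))): print(nm,(proj(S,m2w(p,P))[0]-[235,268])*6)
E
```

```text
handle end [470.18221305 332.65288531]
gate +y front low [ 50.99763386 153.53034759]
gate -y [138.47795751 211.19188559]
```

View pics/n2.png

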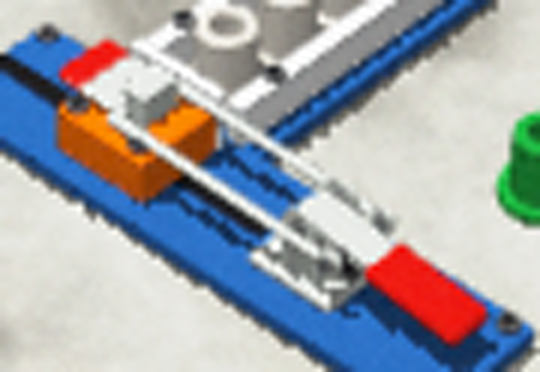

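Handle end is at about (468,325) against a predicted (470,333), and the gate corners at (58,150) and (143,203) against (51,154) and (138,211). All agree within about 1.5 camera pixels, and the bar sits against the keeper.

```bash
python3 -c "
from cell import *
print(hand_in())"
```

```text
the job is handed in; nothing more can be done
None
```

The job is done and handed in at about 20 s of the 51 s allowed; no verdict was reported.

**What I did**
- **Bush:** I pushed the jamming bush back into the channel, then pushed it about 5 mm further. After the first push the two cameras disagreed (12 mm and 16 mm inside). I did not re-measure after the second push.
- **Gate:** I slid it to its stop, where it pushed back with about 5 N. The finger position there also matched a fully shut gate.
- **Bail and lever:** I tipped the bail over so its bar dropped behind the keeper. I then swung the lever over and pressed it onto its stop, which read about 23 N at the end.

**Last checks**
- **Latch:** The handle stayed down after the robot withdrew. Handle and gate corners lay within about 1.5 pixels of where a closed latch should put them. I judged the bar's seat at the keeper by eye and did not measure it.
- **Bushes and tools:** All three bushes stand upright in the channel, and the loose tools look unmoved in the pictures; I did not measure them.
- **Robot:** It was clear of everything.

**One failed move:** The first move command was refused. The second ran from the start pose instead, so the gripper travelled past the bowl feeder lower than planned. No contact force was read at the end of that move.

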